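# One turn on the tile press

### The job

Push the hand wheel of the tile press round by its upright handle through exactly one full turn, clockwise as seen from above, so that the handle stops where it started. Only push the handle, never grip it, and leave the spray bottle, the jar and the wooden block where they stand.

Things in the scene. Friction and masses are not known exactly. Their poses are not given: they have to be found in the camera images.
- wheel_centre (a point): centre of the hand wheel on top of the tile press, on its vertical axis, at the mid-height of the rim (185 mm above the table). The wheel is level: a dark steel rim of radius 85 mm (to its centre line), 18 mm thick, 4 spokes 14 mm thick, and a hub whose nut ends 19 mm above this point. It stays at this height as it turns
- press: bench tile press fixed on the table, its place and yaw vary: grey base 200 x 240 x 25 mm, two columns and a crosshead under the wheel; apart from handle and hub nut nothing rises above the wheel's rim. Origin at the centre of the base's underside, z up
- handle_top (a point): centre of the top of the handle, an upright wooden round bar 25 mm in diameter that stands on the rim at the end of one spoke, 85 mm from the wheel's axis. It rises 63 mm above the top of the rim; its top is 257 mm above the table, 72 mm above wheel_centre. It goes round with the wheel and, like a crank grip, spins freely about its own upright axis
- wheel (a joint): angle of the hand wheel, rad; grows clockwise as seen from above. At 0 the handle lies on the press's -x side; it starts anywhere from -2.4 to 2.4. It can go on well past one turn: there is no stop before 11 rad. It turns stiffly (about 2 N at the handle) and stays where it is left. Clockwise lowers the platen of the press, 10 mm a turn
- handle: the same handle; origin on its axis at its foot, 7 mm above wheel_centre (2 mm inside the rim's top), z up
- spray_bottle: loose orange spray bottle with yellow head, 72 mm in diameter, 189 mm tall, origin at the centre of its underside; stands beside the press, at least 205 mm from the wheel's axis
- jar: loose white jar with steel lid, 70 mm in diameter, 85 mm tall, origin at the centre of its underside; beside the press, at least 205 mm from the wheel's axis
- block: loose plain wooden block 120 x 60 x 30 mm lying on the table, origin at the centre of its underside; beside the press, at least 150 mm from the wheel's axis

How it is judged:
By the outcome, as a careful person would: the job done as asked, in the order asked, and still so for the second after the job is handed in, with the robot touching nothing.
It also fails if it takes over 67 s, if anything falls off the work surface, if the arm or the gripper's body presses on something with over 40 N, if the wrist force passes 120 N, or if a joint passes its speed limit or range.

### The arm

A 6-joint arm with a two-finger parallel gripper is mounted at the origin on the work surface. World frame = base frame: x ahead of the robot, y to its left, z up, the work surface at z = 0. Lengths are in m, angles in degrees, forces in N, time in s.
With the tool pointing down it reaches from about 0.3 to 0.85 m from the base axis. Payload 5.4 kg.
Tool frame: the origin (TCP) lies midway between the tips of the shut fingers; the grasp point (between the pads) lies robot.tcp_to_grasp behind it (robot.tcp_to_grasp is the distance from the TCP to the grasp point, in m); z points along the fingers, y is the direction in which the jaws open and shut (so a half turn about z gives the same grasp; the last joint's range is limited). The gripper opens to 85 mm and grips with 20 to 120 N. Pads are 22 mm wide; open, the fingers measure 114 mm over their backs; the gripper's body (76 mm by 85 mm) begins 54 mm behind the grasp point. The pads swing forward as they close: fully open they stand 13 mm farther back than shut.
Start: joints at [56.946, 9.076, 91.501, -0, 79.423, -12.038], TCP at [0.206, 0.537, 0.231] pointing down, gripper open.
Joint ranges: [-166.64, 166.64], [-54.1, 131.32], [10.49, 154.53], [-73.88, 253.88], [9.74, 151.15], [-171.62, 171.62]. Speed limits (degrees/s): [147.25, 147.25, 180, 180, 180, 180].

### API

Orientations are given as [roll, pitch, yaw] about the fixed x, y, z axes, in that order (R = Rz(yaw) Ry(pitch) Rx(roll)).
In Python, from cell import get_obs, imaging, robot gives the robot as it stands.
- The arm moves only by the tool apply_moves, never from a script. Its arguments are lists of equal length, an entry for each row: "gripper": the closure in counts, from 0 (fully open) to 255 (shut); "linear": the shift along the world's x, y, z in units of 30 mm (1.0 is 30 mm), a list of three; "spin": the turn about the world's z in units of 6 degrees (1.0 is 6 degrees). In form: {"gripper": [gripper, ...], "linear": [[x, y, z], ...], "spin": [spin, ...]}. A call has 1 to 10 rows; each row shifts and turns the pose as measured when the row begins; what a row does not reach is not made up. A row lasts 1/12 s, in which the tool goes at most 41.7 mm and 7.16 degrees, less where a joint would pass 70% of its speed; a pose out of reach is approached as far as the arm can. A call is refused whole if a number of a shift passes 1 or a number of a turn 1, either way. A call with a gripper value outside its range is refused whole. The fingers move at their own pace and stop on an object; "newtons" is the grip in N (left out, the last holds). Time passes only in rows, so rows that do not move let the fingers close. It gives the time, the measured TCP pose, the force and the opening at its end, in the units of the state.
- get_obs(): the state, without advancing time (a new reading comes with each control period).
- imaging.camera(name): name is "side" or "top"; returns (picture, depth): 400x640x3 uint8, blue, green, red; 400x640 float32, m along the optical axis (not along the pixel's ray), 0 where there is no reading.
- imaging.camera_params(name): a dict with "camera_matrix" (3x3 intrinsics, pixels), "k1" (the pictures are not rectified: a ray, as slopes to the right and down, at radius r is drawn at 1 + k1 r^2 times it, then the intrinsics apply), "R" (3x3) and "t" (3): a world point X has camera coordinates R X + t. Camera axes: x right, y down, z forward; pixel columns grow to the right and rows downward; lengths in m; the calibration is good to about 2 mm. A picture is of the moment at which its call begins. camera_params takes no time and is no camera call.
- robot.close_job(): hands the job in, once; it reports no verdict.
The state is a dict: "clock": time; "joints": joint angles; "dq": joint speeds; "effort": joint torques, N m; "ee_pos": TCP position; "eef_rot": TCP orientation; "force": force on the tool from outside, world axes, zero at the start; "wrist_torque": the same for the moment, N m; "grip_width": finger opening in m.
Only numpy, scipy, OpenCV 4.12 (cv2) and the standard library are available. Lean on these libraries where they do the work, as an engineer would, in place of code of your own. Each camera call takes 0.05 s, during which the arm holds its last target. There are 200 camera calls.

## Working session

There is one attempt and no reset: what is moved stays moved. The work goes in short steps, Python scripts to look and compute and a tool call to move; the robot and the scene stay as the last step left them, time stands still between calls to the robot, and variables do not carry over. Pictures are saved under pics/ and viewed, about 8 in all and at most 12, crops included, and the job is handed in when it is done.

Besides the shell and the picture viewer there is one more tool, called after "Emit:" as a command line: name --pt "numbers of a row" for each row, then --argument value for the rest. apply_moves: Moves the arm, as the interface text tells. Its arguments: {"type":"object","properties":{"gripper":{"type":"array"},"linear":{"type":"array"},"spin":{"type":"array"},"newtons":{"type":"number"}},"required":["gripper","linear","spin"]}

```bash
mkdir -p pics
cat > h.py <<'E'
import numpy as np, cv2
from cell import get_obs, imaging, robot
def ray(name,u,v):
    p=imaging.camera_params(name);K=np.array(p["camera_matrix"]);R=np.array(p["R"]);t=np.array(p["t"])
    d=cv2.undistortPoints(np.array([[[u,v]]],float),K,np.array([p["k1"],0,0,0.]))[0,0]
    # model: drawn = ray*(1+k1 r^2) = opencv radial
    return -R.T@t, R.T@np.array([d[0],d[1],1.])
def atz(name,u,v,z):
    c,d=ray(name,u,v); return c+d*(z-c[2])/d[2]
def atd(name,u,v,dep):
    c,d=ray(name,u,v); return c+d*dep
E
python3 - <<'E'
from h import *
for n in ("top","side"):
    im,d=imaging.camera(n); cv2.imwrite(f"pics/{n}0.png",im); np.save(f"pics/{n}0.npy",d)
    p=imaging.camera_params(n); print(n,p["camera_matrix"],p["k1"],(-np.array(p["R"]).T@np.array(p["t"])),np.array(p["R"])[2])
print(get_obs(), robot.tcp_to_grasp)
E
```

```text
top [[442.56553704   0.         315.55339289]
 [  0.         442.56553704 195.99774   ]
 [  0.           0.           1.        ]] -0.06525142426324525 [0.52058765 0.07420518 1.10115741] [ 0.07147148  0.01471826 -0.99733405]
side [[375.10307277   0.         320.3203693 ]
 [  0.         375.10307277 204.43821553]
 [  0.           0.           1.        ]] -0.032545104095115435 [0.32654379 0.5751397  0.74780028] [ 0.32918646 -0.59681674 -0.7317418 ]
{'clock': 0.1, 'joints': array([ 5.69469025e+01,  9.10700055e+00,  9.15656637e+01,  3.88038804e-04,
        7.94220155e+01, -1.20371276e+01]), 'dq': array([-0.16139176, -0.04995203, -0.18798854, -0.00320608,  0.02074399,
       -0.05024584]), 'effort': array([ 1.59989850e-04, -3.96989751e+01, -3.32338679e+01, -3.69373802e-04,
        4.20766213e-03, -3.90656851e-05]), 'ee_pos': array([0.20592309, 0.53628725, 0.23042917]), 'eef_rot': array([-1.79907482e+02, -2.01179569e-02,  1.58983942e+02]), 'force': array([-0.0059732 ,  0.61658627, -0.04037097]), 'wrist_torque': array([-0.01553793,  0.03130546,  0.04921968]), 'grip_width': 0.08568230560967571} 0.0187
```

View pics/top0.png

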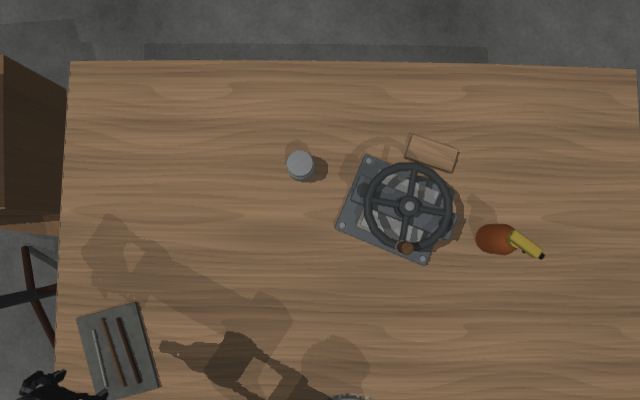

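View pics/side0.png

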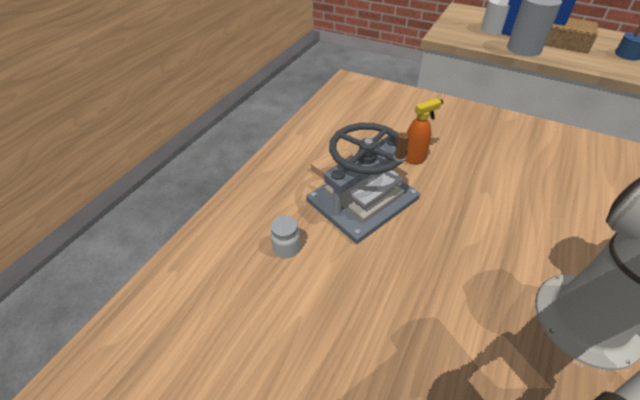

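The top view shows the wheel hub near (410,206), the handle near (405,247), the block at (432,153), the jar at (300,165) and the bottle at (497,239). I'll enlarge the wheel.

Run:
```python
from h import *
im=cv2.imread("pics/top0.png"); d=np.load("pics/top0.npy")
cv2.imwrite("pics/c1.png",cv2.convertScaleAbs(cv2.resize(im[130:280,330:480],(600,600),interpolation=cv2.INTER_CUBIC),alpha=1.8))
P={}
v,u=np.mgrid[130:290,270:560]
X=np.array([atd("top",a,b,d[b,a]) for a,b in zip(u.ravel(),v.ravel())])
z=X[:,2]
h=X[(z>.245)&(z<.27)]; print("handle",len(h),np.median(h,0),h.min(0),h.max(0))
r=X[(z>.18)&(z<.203)]; 
# wheel circle fit, robust
from scipy.optimize import least_squares
c0=atz("top",410,206,.204);r=r[np.hypot(*(r[:,:2]-c0[:2]).T)>.065]; r=r[np.hypot(*(r[:,:2]-c0[:2]).T)<.11]
f=least_squares(lambda p:np.hypot(r[:,0]-p[0],r[:,1]-p[1])-p[2],[*c0[:2],.085],loss="soft_l1",f_scale=.005)
print("hub",c0,"rim",f.x,len(r),np.median(r[:,2]))
for n,a,b,zz in (("jar",300,160,.085),("block",432,153,.03),("bottle",493,239,.12),("nozzle",541,256,.17)): print(n,atz("top",a,b,zz),atd("top",a,b,d[b,a]))
```

```text
Traceback (most recent call last):
  File "h.py", line 11, in atd
    c,d=ray(name,u,v); return c+d*dep
        ~~~^^^^^^^^^^
  File "h.py", line 4, in ray
    p=imaging.camera_params(name);K=np.array(p["camera_matrix"]);R=np.array(p["R"]);t=np.array(p["t"])
ValueError: time passes only in moves, steps and waits
```

View pics/c1.png

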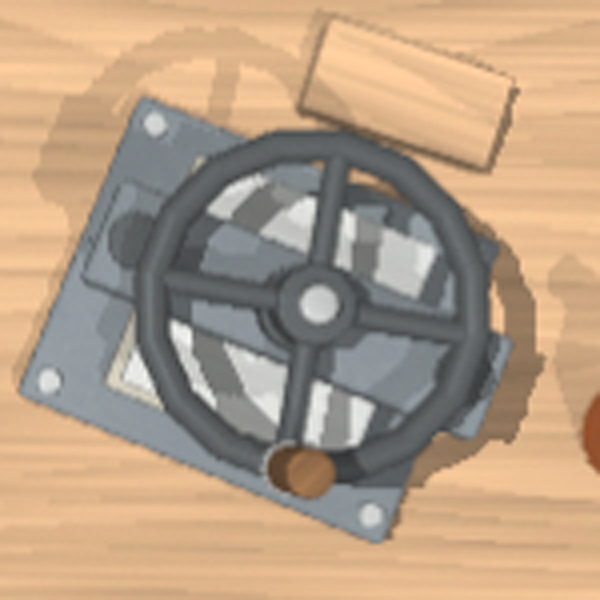

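Crop reading: hub top at crop (320,303), which is pixel (409.6,205.4). Handle top is at crop (311,474), pixel (407.4,248.1). The block lies just beyond the rim.

```bash
cat > h.py <<'E'
import numpy as np, cv2
from functools import lru_cache
from cell import get_obs, imaging, robot
params=lru_cache(None)(lambda n: {k:np.array(v) for k,v in imaging.camera_params(n).items()})
def rays(name,uv):
    p=params(name)
    q=cv2.undistortPoints(np.array(uv,float).reshape(-1,1,2),p["camera_matrix"],np.array([float(p["k1"]),0,0,0]))[:,0]
    return -p["R"].T@p["t"], np.c_[q,np.ones(len(q))]@p["R"]
def atz(name,u,v,z):
    c,d=rays(name,[(u,v)]); return c+d[0]*(z-c[2])/d[0,2]
def cloud(name,uv,dep):
    c,d=rays(name,uv); return c+d*np.asarray(dep)[:,None]
E
python3 - <<'E'
from h import *
from scipy.optimize import least_squares
d=np.load("pics/top0.npy")
v,u=np.mgrid[130:290,270:560]
X=cloud("top",np.c_[u.ravel(),v.ravel()],d[130:290,270:560].ravel()); z=X[:,2]
c0=atz("top",409.6,205.4,.204); print("hub px",c0,"handle px",atz("top",407.4,248.1,.257))
R=np.hypot(*(X[:,:2]-c0[:2]).T)
h=X[(z>.245)&(z<.27)&(R<.12)]; print("handle",len(h),np.median(h,0),h.min(0),h.max(0))
k=X[(z>.198)&(z<.215)&(R<.03)]; print("hub depth",len(k),np.median(k,0))
r=X[(z>.18)&(z<.203)&(R>.065)&(R<.11)]
f=least_squares(lambda p:np.hypot(r[:,0]-p[0],r[:,1]-p[1])-p[2],[*c0[:2],.085],loss="soft_l1",f_scale=.005)
print("rim",f.x,len(r),np.median(r[:,2]))
for n,m in (("bottle",(R>.16)&(z>.1)),("jar",(R>.16)&(z>.075)&(z<.1)),("block",(R>.1)&(z>.022)&(z<.04)&(X[:,0]>c0[0]+.08))):
    q=X[m]; print(n,len(q),q.min(0),q.max(0))
E
```

```text
hub px [ 0.56874262 -0.10375458  0.204     ] handle px [ 0.4846736  -0.08932601  0.257     ]
handle 137 [ 0.48492829 -0.08880985  0.25589513] [ 0.47313978 -0.10063401  0.24529795] [ 0.49621127 -0.07732429  0.25914865]
hub depth 103 [ 0.56952179 -0.10363225  0.20238354]
rim [ 0.567885   -0.10209187  0.08240779] 2175 0.1916627644582336
bottle 1214 [ 0.46179821 -0.39069975  0.1000003 ] [0.53306459 0.07420518 1.10115741]
jar 725 [ 0.46592397 -0.35644011  0.07521431] [0.69828862 0.15700257 0.09995911]
block 1561 [ 0.6487457  -0.25606893  0.02201457] [0.75232797 0.09961598 0.03850788]
```

Measured centre is (0.569, -0.1035) and the handle is at (0.4847, -0.089). That gives a radius of 85.5 mm, which matches the 85 mm given. I'll move to the start side with the fingers shut.

Emit:
apply_moves --gripper '[255, 255, 255, 255, 255, 255, 255, 255, 255, 255]' --pt "0.28 -0.97 0" --pt "0.28 -0.97 0" --pt "0.28 -0.97 0" --pt "0.28 -0.97 0" --pt "0.28 -0.97 0" --pt "0.28 -0.97 0" --pt "0.28 -0.97 0" --pt "0.28 -0.97 0" --pt "0.28 -0.97 0" --pt "0.28 -0.97 0" --spin '[1, 1, 1, 1, 1, 1, 1, 1, 1, 1]' --newtons 30

```text
clock: 0.93
ee_pos: [0.2858, 0.2388, 0.2241]
eef_rot: [-179.7, -0.5, -138.4]
force: [1.6, 0.4, 0.1]
grip_width: 0.0
```

Emit:
apply_moves --gripper '[255, 255, 255, 255, 255, 255, 255, 255, 255, 255]' --pt "0.38 -0.97 0.1" --pt "0.38 -0.97 0" --pt "0.38 -0.97 0" --pt "0.38 -0.97 0" --pt "0.38 -0.97 0" --pt "0.38 -0.97 0" --pt "0.38 -0.97 0" --pt "0.38 -0.97 0" --pt "0.38 -0.97 0" --pt "0.38 -0.97 0" --spin '[0.5, 0.5, 0.5, 0.5, 0.5, 0.5, 0, 0, 0, 0]'

```text
clock: 1.77
ee_pos: [0.4062, -0.0501, 0.2241]
eef_rot: [-179.5, -1.7, -120.9]
force: [-0.3, 1.1, 0.5]
grip_width: 0.0001
```

Emit:
apply_moves --gripper '[255, 255, 255, 255, 255, 255]' --pt "0.2 -0.95 0" --pt "0.2 -0.9 0" --pt "0.2 -0.5 0" --pt "0 0 0" --pt "0 0 0" --pt "0 0 0" --spin '[0, 0, 0, 0, 0, 0]'

```text
clock: 2.27
ee_pos: [0.4379, -0.0993, 0.2199]
eef_rot: [-179.4, -3.6, -123.4]
force: [0.6, 0.8, 0.5]
grip_width: -0.0004
```

Run:
```python
from h import *
o=get_obs(); print(o["joints"],o["eef_rot"],o["ee_pos"],o["force"],o["dq"])
```

```text
[ -25.74412339   -9.07390257  111.0326573    -3.67815544   77.98385273
 -171.5661944 ] [-179.43852382   -3.55435895 -123.43115564] [ 0.43786184 -0.09930608  0.21985133] [0.62192905 0.82816754 0.46828839] [ 0.1529821  -0.20914673  0.72470109  0.39154232  0.45316448  0.02826317]
```

Joint 6 ran to its end stop: the arm has a shoulder offset, so the yaw range is lower than I assumed. I'll back off the spin and enter beside the handle.

Emit:
apply_moves --gripper '[255, 255, 255, 255, 255, 255, 255, 255]' --pt "0 -0.3 0" --pt "0 -0.6 0" --pt "0 -0.6 0" --pt "0.4 -0.1 0" --pt "0.6 0 0" --pt "0.6 0 0" --pt "0 0 0" --pt "0 0 0" --spin '[-1, -0.5, -0.5, 0, 0, 0, 0, 0]'

```text
clock: 2.93
ee_pos: [0.4829, -0.1422, 0.2196]
eef_rot: [-179.6, -3.5, -135.6]
force: [0.0, 0.1, -0.1]
grip_width: -0.0003
```

Run:
```python
from h import *
o=get_obs(); print(o["joints"],o["eef_rot"],o["ee_pos"],o["force"])
```

```text
[-2.80566511e+01  8.04479368e-02  1.02460067e+02 -3.51012554e+00
  7.81991733e+01 -1.61721820e+02] [-179.64811999   -3.49234509 -135.60530145] [ 0.48290055 -0.14224914  0.21960075] [ 0.00995802  0.14494502 -0.12767228]
```

```bash
cat > plan.py <<'E'
import sys; from h import *
C=np.array([.569,-.1035]); r=.085
def plan(step,n,zt=.219):
    o=get_obs(); p=np.array(o["ee_pos"]); d=p[:2]-C; th=np.degrees(np.arctan2(d[1],d[0]))
    print("th %.1f r %.4f z %.4f yaw %.1f j6 %.1f t %.2f F"%(th,np.hypot(*d),p[2],o["eef_rot"][2],o["joints"][5],o["clock"]),np.round(o["force"],1),"tilt",np.round(o["eef_rot"][:2],1))
    q=p.copy(); out=[]
    for k in range(1,n+1):
        a=np.radians(th-step*k); rr=r+(np.hypot(*d)-r)*max(0,1-k/4)
        w=np.r_[C+rr*np.array([np.cos(a),np.sin(a)]),p[2]+(zt-p[2])*k/n]
        out.append(np.round((w-q)/.03,2).tolist()); q=w
    print(out)
if __name__=="__main__": plan(float(sys.argv[1]),int(sys.argv[2]))
E
python3 plan.py 4 10
```

```text
th -155.8 r 0.0944 z 0.2196 yaw -135.6 j6 -161.7 t 2.93 F [ 0.   0.1 -0.1] tilt [-179.6   -3.5]
[[-0.01, 0.23, -0.0], [0.01, 0.23, -0.0], [0.03, 0.22, -0.0], [0.04, 0.21, -0.0], [-0.02, 0.2, -0.0], [-0.01, 0.2, -0.0], [0.01, 0.2, -0.0], [0.02, 0.2, -0.0], [0.03, 0.19, -0.0], [0.05, 0.19, -0.0]]
```

Emit:
apply_moves --gripper '[255, 255, 255, 255, 255, 255, 255, 255, 255, 255]' --pt "0.02 0.23 0" --pt "0.02 0.23 0" --pt "0.03 0.22 0" --pt "0.02 0.21 0" --pt "0 0.2 0" --pt "0 0.2 0" --pt "0.01 0.2 0" --pt "0.02 0.2 0" --pt "0.03 0.19 0" --pt "0.05 0.19 0" --spin '[0, 0, 0, 0, -0.3, -0.5, -0.5, -0.5, -0.5, -0.5]'

```text
clock: 3.77
ee_pos: [0.4832, -0.0733, 0.2199]
eef_rot: [-179.5, -3.8, -153.0]
force: [-0.8, -1.9, -1.3]
grip_width: 0.0001
```

```bash
python3 plan.py 5 10
python3 - <<'E'
from h import *
for n in ("top",):
    im,d=imaging.camera(n); cv2.imwrite("pics/c2.png",cv2.convertScaleAbs(cv2.resize(im[130:280,330:480],(600,600),interpolation=cv2.INTER_CUBIC),alpha=1.8))
E
```

```text
th 160.6 r 0.0910 z 0.2199 yaw -153.0 j6 -137.2 t 3.77 F [-0.8 -1.9 -1.3] tilt [-179.5   -3.8]
[[0.14, 0.22, -0.0], [0.16, 0.21, -0.0], [0.18, 0.19, -0.0], [0.19, 0.17, -0.0], [0.17, 0.18, -0.0], [0.18, 0.17, -0.0], [0.19, 0.15, -0.0], [0.21, 0.14, -0.0], [0.22, 0.12, -0.0], [0.23, 0.1, -0.0]]
```

View pics/c2.png

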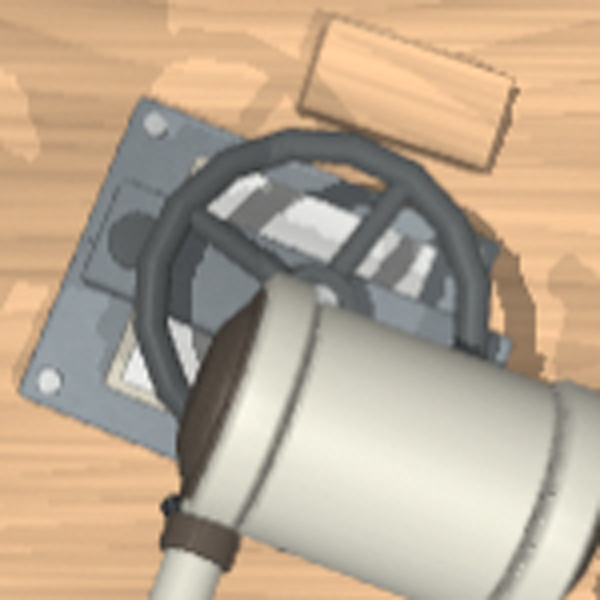

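The wheel is turning clockwise: a spoke end moved from crop (337,160) to (400,195), about 28°. I'll go on and let the finger align with the handle.

Emit:
apply_moves --gripper '[255, 255, 255, 255, 255, 255, 255, 255, 255, 255]' --pt "0.14 0.22 0" --pt "0.16 0.21 0" --pt "0.18 0.19 0" --pt "0.18 0.17 0" --pt "0.17 0.18 0" --pt "0.18 0.17 0" --pt "0.19 0.15 0" --pt "0.21 0.14 0" --pt "0.22 0.12 0" --pt "0.23 0.1 0" --spin '[-0.4, -0.4, -0.4, -0.4, -0.4, -0.4, -0.4, -0.4, -0.4, -0.4]'

```text
clock: 4.65
ee_pos: [0.5339, -0.0177, 0.22]
eef_rot: [-179.5, -4.5, -177.3]
force: [-2.3, -0.1, -0.1]
grip_width: -0.0
```

```bash
python3 plan.py 5 10
```

```text
th 112.3 r 0.0927 z 0.2200 yaw -177.3 j6 -106.2 t 4.65 F [-2.3 -0.1 -0.1] tilt [-179.5   -4.5]
[[0.27, 0.03, -0.0], [0.27, 0.0, -0.0], [0.26, -0.02, -0.0], [0.25, -0.04, -0.0], [0.25, -0.0, -0.0], [0.25, -0.02, -0.0], [0.24, -0.04, -0.0], [0.24, -0.06, -0.0], [0.23, -0.09, -0.0], [0.22, -0.11, -0.0]]
```

Emit:
apply_moves --gripper '[255, 255, 255, 255, 255, 255, 255, 255, 255, 255]' --pt "0.27 0 0" --pt "0.27 -0.03 0" --pt "0.26 -0.05 0" --pt "0.25 -0.07 0" --pt "0.25 -0.04 0" --pt "0.25 -0.06 0" --pt "0.24 -0.08 0" --pt "0.23 -0.1 0" --pt "0.22 -0.12 0" --pt "0.21 -0.14 0" --spin '[-0.75, -0.75, -0.75, -0.75, -0.75, -0.75, -0.75, -0.75, -0.75, -0.75]'

```text
clock: 5.48
ee_pos: [0.6035, -0.029, 0.2202]
eef_rot: [-179.7, -5.4, 136.7]
force: [-1.4, 1.7, -0.2]
grip_width: 0.0002
```

```bash
python3 plan.py 5 10
```

```text
th 65.1 r 0.0821 z 0.2202 yaw 136.7 j6 -62.4 t 5.48 F [-1.4  1.7 -0.2] tilt [-179.7   -5.4]
[[0.22, -0.09, -0.0], [0.22, -0.11, -0.0], [0.21, -0.13, -0.0], [0.2, -0.15, -0.0], [0.17, -0.18, -0.0], [0.15, -0.2, -0.0], [0.13, -0.21, -0.0], [0.11, -0.22, -0.0], [0.1, -0.23, -0.0], [0.07, -0.24, -0.0]]
```

Emit:
apply_moves --gripper '[255, 255, 255, 255, 255, 255, 255, 255, 255, 255]' --pt "0.22 -0.11 0" --pt "0.22 -0.13 0" --pt "0.21 -0.15 0" --pt "0.2 -0.16 0" --pt "0.17 -0.18 0" --pt "0.15 -0.2 0" --pt "0.12 -0.21 0" --pt "0.1 -0.22 0" --pt "0.09 -0.23 0" --pt "0.06 -0.24 0" --spin '[-0.75, -0.75, -0.75, -0.75, -0.75, -0.75, -0.75, -0.75, -0.75, -0.75]'

```text
clock: 6.32
ee_pos: [0.6481, -0.0745, 0.2205]
eef_rot: [-179.6, -6.3, 90.6]
force: [0.5, 2.6, -0.4]
grip_width: 0.0002
```

```bash
python3 plan.py 5 10
```

```text
th 20.2 r 0.0842 z 0.2205 yaw 90.6 j6 -21.4 t 6.32 F [ 0.5  2.6 -0.4] tilt [-179.6   -6.3]
[[0.08, -0.23, -0.0], [0.06, -0.24, -0.0], [0.04, -0.24, -0.0], [0.02, -0.25, -0.0], [-0.01, -0.25, -0.0], [-0.03, -0.25, -0.0], [-0.05, -0.24, -0.0], [-0.07, -0.24, -0.0], [-0.09, -0.23, -0.0], [-0.11, -0.22, -0.0]]
```

Emit:
apply_moves --gripper '[255, 255, 255, 255, 255, 255, 255, 255, 255, 255]' --pt "0.07 -0.23 0" --pt "0.05 -0.24 0" --pt "0.03 -0.24 0" --pt "0.01 -0.25 0" --pt "-0.03 -0.25 0" --pt "-0.05 -0.25 0" --pt "-0.07 -0.24 0" --pt "-0.09 -0.24 0" --pt "-0.11 -0.23 0" --pt "-0.13 -0.22 0" --spin '[-0.7, -0.7, -0.7, -0.7, -0.7, -0.7, -0.7, -0.7, -0.7, -0.7]'

```text
clock: 7.15
ee_pos: [0.6387, -0.1375, 0.2208]
eef_rot: [-179.6, -7.1, 47.6]
force: [1.5, 1.1, -0.5]
grip_width: -0.0
```

```bash
python3 plan.py 5 10
```

```text
th -26.0 r 0.0775 z 0.2208 yaw 47.6 j6 15.0 t 7.15 F [ 1.5  1.1 -0.5] tilt [-179.6   -7.1]
[[-0.05, -0.23, -0.01], [-0.08, -0.23, -0.01], [-0.1, -0.23, -0.01], [-0.12, -0.22, -0.01], [-0.19, -0.16, -0.01], [-0.2, -0.15, -0.01], [-0.21, -0.13, -0.01], [-0.22, -0.11, -0.01], [-0.23, -0.09, -0.01], [-0.24, -0.07, -0.01]]
```

Emit:
apply_moves --gripper '[255, 255, 255, 255, 255, 255, 255, 255, 255, 255]' --pt "-0.05 -0.23 0" --pt "-0.08 -0.23 0" --pt "-0.1 -0.23 0" --pt "-0.13 -0.21 0" --pt "-0.19 -0.17 0" --pt "-0.2 -0.15 0" --pt "-0.22 -0.12 0" --pt "-0.23 -0.1 0" --pt "-0.24 -0.07 0" --pt "-0.25 -0.05 0" --spin '[-0.7, -0.7, -0.7, -0.7, -0.7, -0.7, -0.7, -0.7, -0.7, -0.7]'

```text
clock: 7.98
ee_pos: [0.5876, -0.1786, 0.221]
eef_rot: [-179.5, -7.7, 4.4]
force: [2.1, -0.0, -0.7]
grip_width: -0.0002
```

```bash
python3 plan.py 5 10
python3 - <<'E'
from h import *
im,d=imaging.camera("side"); cv2.imwrite("pics/s2.png",cv2.resize(im[80:280,260:500],(720,600),interpolation=cv2.INTER_CUBIC))
E
```

```text
th -76.1 r 0.0774 z 0.2210 yaw 4.4 j6 53.6 t 7.98 F [ 2.1 -0.  -0.7] tilt [-179.5   -7.7]
[[-0.21, -0.11, -0.01], [-0.22, -0.09, -0.01], [-0.24, -0.07, -0.01], [-0.25, -0.05, -0.01], [-0.24, 0.04, -0.01], [-0.24, 0.06, -0.01], [-0.23, 0.08, -0.01], [-0.23, 0.1, -0.01], [-0.22, 0.12, -0.01], [-0.21, 0.14, -0.01]]
```

View pics/s2.png

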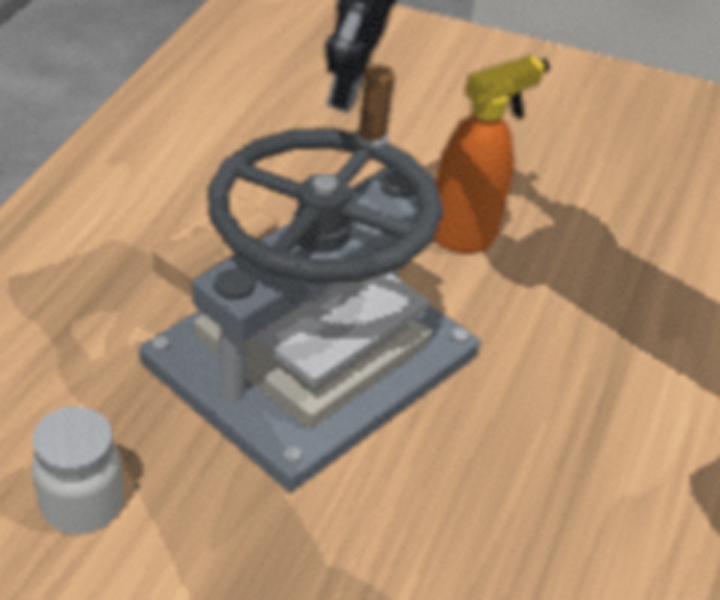

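The side view shows the shut fingers at (340,95), just behind the handle at (378,100). The bottle and jar have not moved.

Emit:
apply_moves --gripper '[255, 255, 255, 255, 255, 255, 255, 255, 255, 255]' --pt "-0.21 -0.11 0" --pt "-0.22 -0.09 0" --pt "-0.24 -0.07 0" --pt "-0.25 -0.04 0" --pt "-0.24 0.03 0" --pt "-0.24 0.06 0" --pt "-0.23 0.08 0" --pt "-0.23 0.1 0" --pt "-0.22 0.12 0" --pt "-0.21 0.14 0" --spin '[-0.7, -0.7, -0.7, -0.7, -0.7, -0.7, -0.7, -0.7, -0.7, -0.7]'

```text
clock: 8.87
ee_pos: [0.5183, -0.1687, 0.2216]
eef_rot: [-179.5, -8.2, -38.1]
force: [2.3, -1.0, -0.8]
grip_width: -0.0
```

```bash
python3 plan.py 4 9
python3 - <<'E'
from h import *
from scipy.optimize import least_squares
for n in ("top","side"):
    im,d=imaging.camera(n); v,u=np.mgrid[0:400,0:640]
    X=cloud(n,np.c_[u.ravel(),v.ravel()],d.ravel()); c=im.reshape(-1,3).astype(int)
    C=np.array([.569,-.1035]); R=np.hypot(*(X[:,:2]-C).T)
    m=(X[:,2]>.205)&(X[:,2]<.262)&(R<.11)&(R>.06)&(c[:,2]>c[:,0]*1.4+10)
    q=X[m]; print(n,len(q),q.mean(0) if len(q) else "", np.degrees(np.arctan2(*(q.mean(0)[:2]-C)[::-1])) if len(q) else "")
E
```

```text
th -127.9 r 0.0826 z 0.2216 yaw -38.1 j6 97.8 t 8.87 F [ 2.3 -1.  -0.8] tilt [-179.5   -8.2]
[[-0.16, 0.11, -0.01], [-0.15, 0.12, -0.01], [-0.15, 0.13, -0.01], [-0.14, 0.14, -0.01], [-0.11, 0.16, -0.01], [-0.1, 0.17, -0.01], [-0.09, 0.18, -0.01], [-0.07, 0.18, -0.01], [-0.06, 0.19, -0.01]]
top 88 [ 0.49848743 -0.14115333  0.24172161] -151.89802408063943
side 251 [ 0.49402047 -0.13984883  0.23630198] -154.13666287128868
```

Emit:
apply_moves --gripper '[255, 255, 255, 255, 255, 255, 255, 255, 255]' --pt "-0.16 0.11 0" --pt "-0.15 0.12 0" --pt "-0.15 0.13 0" --pt "-0.14 0.14 0" --pt "-0.11 0.16 0" --pt "-0.1 0.17 0" --pt "-0.05 0.09 0" --pt "0 0 0" --pt "0 0 0" --spin '[-0.7, -0.7, -0.7, -0.7, -0.7, -0.7, -0.4, 0, 0]'

```text
clock: 9.72
ee_pos: [0.4949, -0.1414, 0.2231]
eef_rot: [-179.5, -8.5, -64.6]
force: [-0.2, -0.3, 0.3]
grip_width: -0.0003
```

```bash
cat > hm.py <<'E'
from h import *
from scipy.optimize import least_squares
C=np.array([.569,-.1035])
def meas(files=None):
    for n in ("top","side"):
        if files: im=cv2.imread(f"pics/{n}0.png"); d=np.load(f"pics/{n}0.npy")
        else: im,d=imaging.camera(n)
        v,u=np.mgrid[0:400,0:640]
        X=cloud(n,np.c_[u.ravel(),v.ravel()],d.ravel()); c=im.reshape(-1,3).astype(int)
        R=np.hypot(*(X[:,:2]-C).T)
        q=X[(X[:,2]>.215)&(X[:,2]<.25)&(R<.115)&(R>.05)&(c[:,2]>c[:,0]*1.4+10)]
        t=X[(X[:,2]>.251)&(X[:,2]<.262)&(R<.115)&(R>.05)&(c[:,2]>c[:,0]*1.4+10)]
        cam=rays(n,[(0,0)])[0][:2]; 
        for nm,s,ok in (("side-surf",q,len(q)>20),("top-face",t,len(t)>20)):
            if not ok: print(n,nm,len(s)); continue
            m=np.median(s,0)[:2]
            if nm=="side-surf":
                e=(m-cam)/np.linalg.norm(m-cam)
                m=least_squares(lambda p:np.hypot(*(s[:,:2]-p).T)-.0125,m+.01*e,loss="soft_l1",f_scale=.002).x
            else: m=(s[:,:2].min(0)+s[:,:2].max(0))/2
            r=m-C; print(n,nm,len(s),np.round(m,4),"ang %.1f r %.4f"%(np.degrees(np.arctan2(r[1],r[0])),np.hypot(*r)))
if __name__=="__main__":
    print("start"); meas(True); print("now"); meas()
E
python3 plan.py 3 10; python3 hm.py
```

```text
th -152.9 r 0.0832 z 0.2231 yaw -64.6 j6 129.6 t 9.72 F [-0.2 -0.3  0.3] tilt [-179.5   -8.5]
[[-0.08, 0.12, -0.01], [-0.07, 0.13, -0.01], [-0.06, 0.13, -0.01], [-0.06, 0.14, -0.01], [-0.03, 0.14, -0.01], [-0.03, 0.15, -0.01], [-0.02, 0.15, -0.01], [-0.01, 0.15, -0.01], [-0.0, 0.15, -0.01], [0.0, 0.15, -0.01]]
start
top side-surf 34 [ 0.4853 -0.0901] ang 170.9 r 0.0848
top top-face 117 [ 0.4856 -0.0887] ang 169.9 r 0.0847
side side-surf 138 [ 0.4834 -0.0877] ang 169.5 r 0.0870
side top-face 88 [ 0.4829 -0.0863] ang 168.7 r 0.0878
now
top side-surf 0
top top-face 0
side side-surf 149 [ 0.4834 -0.1152] ang -172.2 r 0.0864
side top-face 82 [ 0.4825 -0.1184] ang -170.3 r 0.0878
```

About 19° remain (side camera). I'll advance roughly 14° and then measure again.

Emit:
apply_moves --gripper '[255, 255, 255, 255, 255, 255, 255, 255]' --pt "-0.08 0.12 0" --pt "-0.07 0.13 0" --pt "-0.06 0.13 0" --pt "-0.06 0.14 0" --pt "-0.02 0.14 0" --pt "0 0 0" --pt "0 0 0" --pt "0 0 0" --spin '[-0.5, -0.5, -0.5, -0.5, -0.5, 0, 0, 0]'

```text
clock: 10.48
ee_pos: [0.4871, -0.1249, 0.2233]
eef_rot: [-179.6, -8.7, -79.7]
force: [-0.2, 0.2, 0.1]
grip_width: -0.0003
```

```bash
python3 plan.py 2 6; python3 hm.py | sed -n '/now/,$p'
```

```text
th -165.4 r 0.0846 z 0.2233 yaw -79.7 j6 147.6 t 10.48 F [-0.2  0.2  0.1] tilt [-179.6   -8.7]
[[-0.03, 0.1, -0.02], [-0.02, 0.1, -0.02], [-0.02, 0.1, -0.02], [-0.02, 0.1, -0.02], [-0.01, 0.1, -0.02], [-0.01, 0.1, -0.02]]
now
top side-surf 0
top top-face 0
side side-surf 152 [ 0.4821 -0.0961] ang 175.1 r 0.0873
side top-face 83 [ 0.482  -0.1002] ang 177.8 r 0.0870
```

Emit:
apply_moves --gripper '[255, 255, 255, 255, 255, 255, 255, 255, 255, 255]' --pt "-0.02 0.08 0" --pt "-0.02 0.07 0" --pt "0 0 0" --pt "0 -0.4 0" --pt "0 -1 0" --pt "-0.2 -1 0" --pt "-1 -0.5 0" --pt "-1 -0.3 0" --pt "-1 -0.3 0" --pt "0 0 0" --spin '[0, 0, 0, 0, 0, 0, 0, 0, 0, 0]'

```text
clock: 11.42
ee_pos: [0.3861, -0.2326, 0.2229]
eef_rot: [-179.6, -8.7, -79.2]
force: [-0.6, -0.3, -0.1]
grip_width: 0.0001
```

```bash
python3 plan.py 2 1; python3 hm.py | sed -n '/now/,$p';python3 - <<'E'
from h import *
im,d=imaging.camera("top"); cv2.imwrite("pics/c3.png",cv2.convertScaleAbs(cv2.resize(im[130:280,330:480],(600,600),interpolation=cv2.INTER_CUBIC),alpha=1.8))
E
```

```text
th -144.8 r 0.2239 z 0.2229 yaw -79.2 j6 127.4 t 11.42 F [-0.6 -0.3 -0.1] tilt [-179.6   -8.7]
[[0.82, 0.85, -0.13]]
now
top side-surf 33 [ 0.4845 -0.0948] ang 174.1 r 0.0849
top top-face 120 [ 0.4839 -0.0931] ang 173.0 r 0.0857
side side-surf 136 [ 0.4827 -0.0924] ang 172.7 r 0.0870
side top-face 87 [ 0.4819 -0.0902] ang 171.3 r 0.0881
```

View pics/c3.png

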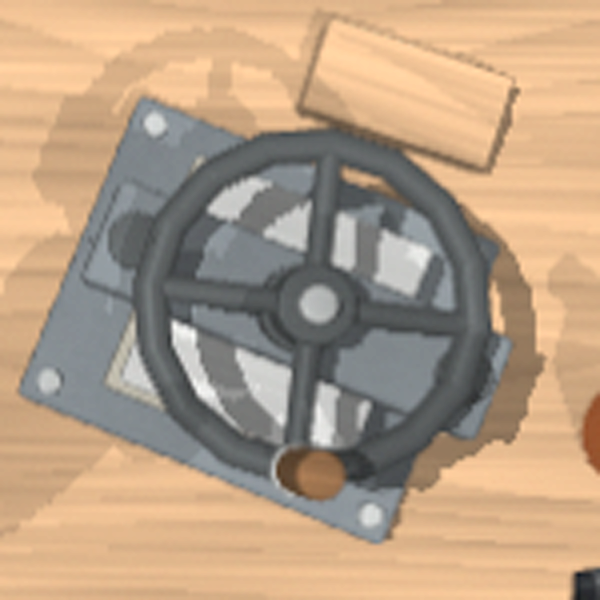

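The handle is back at crop (322,475), against (311,474) at the start. All four measures say about 3° (4.5 mm) short. I'll go back in for the last nudge.

Emit:
apply_moves --gripper '[255, 255, 255, 255, 255, 255]' --pt "0.9 0.6 0" --pt "0.9 0.8 0" --pt "0.9 0.8 0" --pt "0.6 0.5 0" --pt "0 0 0" --pt "0 0 0" --spin '[0, 0, 0, 0, 0, 0]'

```text
clock: 12.07
ee_pos: [0.4981, -0.1457, 0.2246]
eef_rot: [-179.2, -8.9, -79.0]
force: [-0.2, 0.9, -0.1]
grip_width: 0.0003
```

Emit:
apply_moves --gripper '[255, 255, 255, 255, 255, 255, 255]' --pt "-0.2 0.2 0" --pt "-0.2 0.2 0" --pt "0 0.2 0" --pt "0 0.15 0" --pt "0 0.05 0" --pt "0 0 0" --pt "0 0 0" --spin '[0, 0, 0, 0, 0, 0, 0]'

```text
clock: 12.65
ee_pos: [0.4834, -0.1207, 0.2245]
eef_rot: [-179.3, -8.9, -79.0]
force: [0.3, -0.4, -0.3]
grip_width: 0.0002
```

Emit:
apply_moves --gripper '[255, 255, 255]' --pt "0 0.1 0" --pt "0 0 0" --pt "0 0 0" --spin '[0, 0, 0]'

```text
clock: 12.9
ee_pos: [0.4833, -0.1182, 0.2247]
eef_rot: [-179.3, -9.0, -79.1]
force: [0.4, 0.8, 0.4]
grip_width: -0.0003
```

```bash
python3 hm.py | sed -n '/now/,$p'
```

```text
now
top side-surf 0
top top-face 0
side side-surf 148 [ 0.483  -0.0889] ang 170.4 r 0.0872
side top-face 82 [ 0.4807 -0.0917] ang 172.4 r 0.0891
```

Emit:
apply_moves --gripper '[255, 255, 255, 255, 255, 255, 255, 255, 255, 255]' --pt "0 0.05 0" --pt "0 0 0" --pt "0 0 0" --pt "0 -0.4 0" --pt "0 -1 0" --pt "-0.2 -1 0" --pt "-1 -0.5 0" --pt "-1 -0.3 0" --pt "-1 -0.3 0" --pt "0 0 0" --spin '[0, 0, 0, 0, 0, 0, 0, 0, 0, 0]'

```text
clock: 13.83
ee_pos: [0.3838, -0.229, 0.2239]
eef_rot: [-179.4, -9.0, -78.8]
force: [-1.0, 0.3, 0.5]
grip_width: -0.0002
```

```bash
python3 hm.py
```

```text
start
top side-surf 34 [ 0.4853 -0.0901] ang 170.9 r 0.0848
top top-face 117 [ 0.4856 -0.0887] ang 169.9 r 0.0847
side side-surf 138 [ 0.4834 -0.0877] ang 169.5 r 0.0870
side top-face 88 [ 0.4829 -0.0863] ang 168.7 r 0.0878
now
top side-surf 32 [ 0.4853 -0.0901] ang 170.9 r 0.0848
top top-face 118 [ 0.4856 -0.0891] ang 170.2 r 0.0847
side side-surf 141 [ 0.4833 -0.0878] ang 169.6 r 0.0871
side top-face 87 [ 0.483  -0.0861] ang 168.6 r 0.0878
```

The handle is within about 0.3° of its start on all four measures. I'll compare before and after for the other objects, then hand in.

Run:
```python
from h import *
for n in ("top","side"):
    im,d=imaging.camera(n); d0=np.load(f"pics/{n}0.npy")
    for o,(a,b,c,e) in {"top":{"jar":(280,145,325,190),"block":(400,130,465,176),"bottle":(470,215,550,265),"wheel":(360,158,456,260)},"side":{"jar":(265,210,305,260),"bottle":(404,95,445,166)}}[n].items():
        print(n,o,"px changed >8mm:",int((abs(d[b:e,a:c]-d0[b:e,a:c])>.008).sum()))
print(get_obs()["clock"],get_obs()["dq"].round(1)); robot.close_job()
```

```text
top jar px changed >8mm: 25
top block px changed >8mm: 43
top bottle px changed >8mm: 47
top wheel px changed >8mm: 1185
side jar px changed >8mm: 18
side bottle px changed >8mm: 84
14.0333 [ 1.1  0.7 -0.5  0.1  0.1  0. ]
the job is handed in; nothing more can be done
```

The wheel has gone through one full clockwise turn. I pushed the handle from behind with shut fingers the whole way and never gripped it. The job was handed in at about 14 s.

- **Stopping point:** I stopped about 3° short, backed off to measure, then nudged the rest. With the arm clear, four handle measurements (two per camera) agree with the start to within about 0.3°.
- **Other objects:** the jar, block and bottle show no sign of having moved. Depth differences near them were small (18–84 pixels over 8 mm per object), which I took for edge noise.
- **Wheel area:** about 1,185 pixels there changed by more than 8 mm. I put this down to the platen dropping 10 mm, but did not check it separately.
- **Force and contact:** wrist force readings stayed around 3 N or less at the end of each move. The robot was touching nothing at hand-in.
- **What went less well:**
  - Joint 6 reached its end stop once during the approach, at -171.57° (limit -171.62°), so I backed it off.
  - That tilted the tool 3.6°. The tilt grew to 9° while pushing, with no effect that I could see.
  - One measurement, taken while the gripper was next to the handle, disagreed with the other by about 2–3°. I relied on the ones taken with the arm clear.

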